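Latch the reference plate and hold the calibration flap at its balance point

TASK

Get the scanner's calibration stand ready: first, while the flap still lies down, swing the latch bar across the top edge of the dotted reference plate until it rests fully home in its catch. Then take the flap by its bow handle, raise it smoothly to its balance point - standing upright, where it would fall neither way - without letting it swing over, and finish while still holding it there by the handle. Leave the other things on the table where they are.

Things in the scene. Friction and masses are not known exactly. Their poses are not given: they have to be found in the camera images.
- flap (a joint): Flap angle. Grey board, 120 long x 150 wide x 8 mm, on a fixed low aluminium stand, hinged at its edge nearest the robot. 0 = lying level on rest posts; 1.57 = upright; stop at 2.4 (fallen over towards the robot). Almost frictionless; 0.43 kg with plate and latch. It balances at 1.57 (within 0.03) and falls one way or the other from anywhere else.
- flap_hinge (a point): Middle of the hinge axis, on the fixed stand, 52 mm above the table. x points level from the hinge towards the handle of the lying flap (away from the robot), y along the hinge axis to the left, z up. Raising the flap moves the handle in a circle about this y axis, up and back towards the robot.
- flap_grip (a point): Middle of the crossbar of the flap's bow handle: dark steel round bar, 10 mm thick, straight for 74 mm, along y, in the plane of the board beyond its far edge. Legs 80 mm apart inside; free gap to the board's edge 37 mm. 172 mm from the hinge axis: 49 mm above the table while lying, 224 mm when upright. Turns with the flap: x hinge to handle, z out of the plate side.
- latch (a joint): Latch bar angle. Flat steel bar, 14 x 4 mm, turning in the plane of the flap about a pivot near the flap's far right corner (seen from the robot). 0 = home stop: across the plate's far edge, its end in the catch, a small steel fork with its mouth away from the hinge; 1.57 = pointing straight away from the hinge; stop at 2.0. Light friction (0.2 N at the knob) keeps it where it is left.
- latch_knob (a point): Centre of the top of the latch's grip knob: upright black round pin, 12 mm diameter, 30 mm tall, on the bar's upper face; its top is 93 mm above the table while the flap lies. 85 mm from the latch pivot; the bar goes on 19 mm beyond it.
- latch_pivot (a point): Latch pivot, on the bar's upper face; 112 mm from the hinge axis towards the handle and 62 mm right of the flap's middle (y = -62 mm). When home, the knob lies 85 mm to the left (+y of the hinge frame) of it; closing, the knob travels in a circle from beyond the flap's far edge to the left and back towards the hinge.
- plate_seat (a point): Point on the upper face of the flap where the middle of the plate's underside belongs (67 mm from the hinge axis, 7.5 mm right of the middle).
- plate: Loose white reference plate with a grid of black dots, 90 x 80 x 5 mm, 0.10 kg, lying in the flap between two side rails, its near edge under two steel clips; only the closed latch keeps its far edge in when the flap is upright. Origin: centre of its underside; z out of the dotted face.
- developer_can: White spray can, 66 mm diameter, 203 mm tall, bystander at the back left. Origin: centre of its underside.
- gear_2: Small grey printed gear, 32 mm diameter, 21 mm tall, bystander to the right of the stand. Origin: centre of its underside.
- plaster_knob: Small white faceted knob, 41 x 45 x 25 mm, bystander near the front left of the stand. Origin: centre of its underside.
- screwdriver_1: Screwdriver with a red handle, 197 mm long, bystander lying to the left of the stand. Origin: centre of its underside.

How it is judged:
By the outcome, as a careful person would: the job done as asked, in the order asked, and still so for the second after the job is handed in, while the arm keeps its last pose, push and grip.
It also fails if it takes over 54 s, if anything falls off the work surface, if the arm or the gripper's body presses on something with over 40 N, if the wrist force passes 120 N, or if a joint passes its speed limit or range.

ROBOT

A 6-joint arm with a two-finger parallel gripper is mounted at the origin on a cart in front of the work surface, level with it; the furniture and walls round the work are solid. World frame = base frame: x ahead of the robot, y to its left, z up, the work surface at z = 0. Lengths are in mm, angles in degrees, forces in N, time in s.
With the tool pointing down it reaches from about 325 to 900 mm from the base axis. Payload 6.1 kg.
Tool frame: the origin (TCP) lies between the finger pads, 19 mm behind the fingertips; this is the grasp point; z points along the fingers, y is the line along which they close (so a half turn about z gives the same grasp; the last joint's range is limited). The gripper opens to 87 mm and grips with 3 to 60 N. Pads are 19 mm wide; open, the fingers measure 117 mm over their backs; the gripper's body (75 mm by 190 mm) begins 51 mm behind the grasp point.
Start: joints at [-70.766, 12.628, 87.462, -0, 79.91, -7.225], TCP at [278.467, -559.528, 241.238] pointing down, gripper open.
Joint ranges: [-170.65, 170.65], [-52.31, 119.04], [5.05, 147.46], [-71.25, 251.25], [11.57, 151.72], [-153.62, 153.62]. Speed limits (degrees/s): [147.25, 147.25, 172.46, 180, 180, 180].

INTERFACE

Orientations are given as [roll, pitch, yaw] about the fixed x, y, z axes, in that order (R = Rz(yaw) Ry(pitch) Rx(roll)).
In Python, from cell import monitor, optics, workorder gives the robot as it stands. The module is installed in compiled form; this text tells all that it offers.
- The arm moves only by the tool drive_effector, called by a JSON object that holds its "api" and its "payload". Schema: {"type":"object","properties":{"increments":{"type":"array","items":{"type":"number"},"minItems":7,"maxItems":140},"grip_n":{"type":"number"},"only":{"type":"string"},"quiet":{"type":"boolean"},"lines":{"type":"string"}},"required":["increments"],"additionalProperties":false}. increments is one flat list of numbers that holds 1 to 20 rows one after another, with no inner brackets; each row has 7 numbers: dx, dy, dz in mm, then a rotation vector rx, ry, rz in degrees, then the finger opening in mm; each row is the pose to reach, as a shift and turn from the pose commanded when the call began, along the tool's axes at that moment; what a row does not reach only later rows make up. A row lasts 1/10 s, in which the tool goes at most 50 mm and 8.59 degrees, less where a joint would pass 70% of its speed; a pose out of reach is approached as far as the arm can. The fingers move at their own pace and stop on an object; grip_n is the grip in N (left out, the last holds). Time passes only in rows, so rows that do not move let the fingers close. The tool returns the time, the measured TCP pose, the force, the opening and the grip force at its end. only (a regular expression) keeps the lines of the reply that match it, lines (a string "A,B") keeps lines A to B, and quiet returns only ok. Input that does not fit is refused with a message, and nothing moves.
- monitor.state(): the state, without advancing time (a new reading comes with each control period).
- optics.camera(name): name is "scene" or "top" or "wrist"; returns (picture, depth): 420x560x3 uint8, red, green, blue; 420x560 float32, mm along the optical axis (not along the pixel's ray), 0 where there is no reading.
- optics.camera_model(name): a dict with "fx", "fy", "cx", "cy" (pixels), "R" (3x3) and "t" (3): a world point X has camera coordinates R X + t; the wrist camera has in their place "tool_from_camera" (4x4, takes a point from camera to tool coordinates, whose origin is the TCP and whose axes are the flange's). Camera axes: x right, y down, z forward; pixel columns grow to the right and rows downward; lengths in mm; the calibration is good to about 2 mm. A picture is of the moment at which its call begins: read the wrist's pose just before it. camera_model takes no time and is no camera call.
- workorder.job_done(): hands the job in; it is judged then, once.
The state is a dict: "t": time; "qpos": joint angles; "joint_velocities": joint speeds; "joint_torque": joint torques, N m; "tcp_pos": TCP position; "orientation": TCP orientation; "wrist_force": force on the tool from outside, world axes, zero at the start; "torque": the same for the moment, N m; "opening": finger opening in mm; "grip_force": force on a finger pad.
Only numpy, scipy, OpenCV 4.12 (cv2) and the standard library are available. Lean on these libraries where they do the work, as an engineer would, in place of code of your own. Each camera call takes 0.05 s, during which the arm holds its last target. There are 200 camera calls.

## Working session

There is one attempt and no reset: what is moved stays moved. The work goes in short steps, Python scripts to look and compute and a tool call to move; the robot and the scene stay as the last step left them, time stands still between calls to the robot, and variables do not carry over. Pictures are saved under pics/ and viewed, at most 10 in all, crops included, and the job is handed in when it is done.

```bash
mkdir -p pics; cat > h.py <<'E'
import numpy as np, cv2
from cell import monitor, optics, workorder
from scipy.spatial.transform import Rotation as Ro
def pts(name):
    s=monitor.state(); im,d=optics.camera(name); m=optics.camera_model(name)
    v,u=np.indices(d.shape); P=np.stack([(u-m['cx'])/m['fx']*d,(v-m['cy'])/m['fy']*d,d],-1)
    if 'R' in m: W=(P-np.array(m['t']))@np.array(m['R'])
    else:
        T=np.array(m['tool_from_camera']); R=Ro.from_euler('xyz',s['orientation'],degrees=True).as_matrix()
        W=(P@T[:3,:3].T+T[:3,3])@R.T+np.array(s['tcp_pos'])
    W[d==0]=np.nan
    return im,d,W
def save(im,n): cv2.imwrite('pics/'+n,im[...,::-1])
E
python3 - <<'E'
from h import *
for n in('scene','top'):
    im,d,W=pts(n); save(im,n+'1.png'); np.savez(n+'1.npz',im=im,d=d,W=W); m=optics.camera_model(n); print(n,m)
print(monitor.state()); print(optics.camera_model('wrist'))
E
```

```text
scene {'fx': 433.0707484153992, 'fy': 433.0707484153992, 'cx': 285.01431459411987, 'cy': 201.6135774824027, 'R': array([[-0.77735073, -0.62902447,  0.00735242],
       [-0.36801278,  0.44525031, -0.8162835 ],
       [ 0.51018863, -0.63724437, -0.57760469]]), 't': array([423.2505892 , 295.96218082, 926.40968401])}
top {'fx': 428.0263774876539, 'fy': 428.0263774876539, 'cx': 281.42651117693117, 'cy': 210.153758960495, 'R': array([[-0.04304149, -0.99906995,  0.00258063],
       [-0.97806309,  0.04160925, -0.2041109 ],
       [ 0.20381369, -0.01130926, -0.97894437]]), 't': array([ -28.55950808,  551.98532537, 1006.94198765])}
{'t': 0.1, 'qpos': array([-7.07676290e+01,  1.26703136e+01,  8.75194042e+01, -1.65436273e-03,
        7.99095523e+01, -7.22406790e+00]), 'joint_velocities': array([-0.09174922, -0.15427957, -0.15248593,  0.00985781, -0.06920734,
       -0.02355806]), 'joint_torque': array([ 1.79743889e-03, -4.95944238e+01, -3.88519585e+01,  7.02508399e-02,
        5.15060476e-02, -4.11860754e-05]), 'tcp_pos': array([ 278.2715862 , -559.04824404,  240.2492461 ]), 'orientation': array([-1.79901313e+02, -1.08678599e-02,  2.64567208e+01]), 'wrist_force': array([0.83802628, 0.71886089, 0.2302551 ]), 'torque': array([-0.00310043, -0.03963596, -0.00752714]), 'grip_force': 0.0, 'opening': 87.28055075050318}
{'fx': 289.7333204401455, 'fy': 289.7333204401455, 'cx': 277.52960455171245, 'cy': 210.93914079013095, 'tool_from_camera': array([[-9.74618215e-04, -9.53940763e-01, -2.99993452e-01,
         8.28726609e+01],
       [ 9.99999152e-01, -1.18875437e-03,  5.31291136e-04,
        -3.47850582e-01],
       [-8.63438800e-04, -2.99992680e-01,  9.53941113e-01,
        -1.43411775e+02],
       [ 0.00000000e+00,  0.00000000e+00,  0.00000000e+00,
         1.00000000e+00]])}
```

View pics/top1.png

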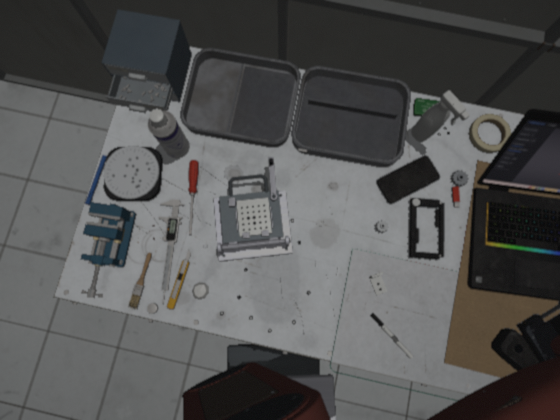

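View pics/scene1.png

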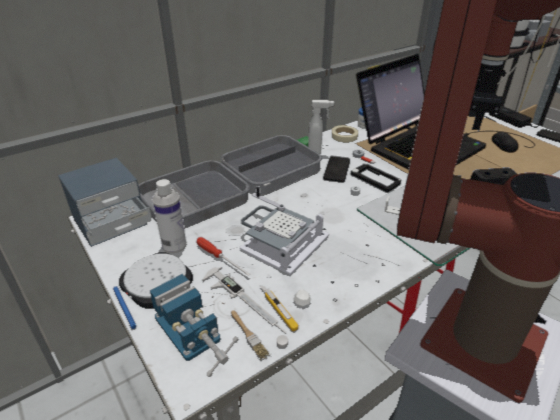

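The top view shows the stand around (253,220), with the bow handle at (248,180) and the latch bar and knob at (271,165), open. In the scene view the stand is at (285,235) and the knob at (258,190). I'll zoom in on both.

```bash
python3 - <<'E'
from h import *
a=np.load('top1.npz');b=np.load('scene1.npz')
A=cv2.resize(a['im'][145:265,205:305],None,fx=4,fy=4,interpolation=2)
B=cv2.resize(b['im'][175:275,230:335],None,fx=3.7,fy=3.7,interpolation=2)
c=np.zeros((480,800,3),np.uint8);c[:,:400]=A;c[:B.shape[0],405:405+B.shape[1]]=B[:,:395];save(c,'crop1.png')
W=a['W']
for u,v in [(248,180),(232,185),(270,160),(272,170),(273,180),(254,215),(220,250),(288,245),(253,235)]: print(u,v,W[v,u].round(1))
E
```

```text
248 180 [ 6.479e+02  3.250e+01 -4.000e-01]
232 185 [635.5  75.2   1.2]
270 160 [670.2 -29.1  92.1]
272 170 [652.9 -32.8  64.3]
273 180 [627.1 -34.3  63.1]
254 215 [539.9  16.   62. ]
220 250 [456.1 100.1  69. ]
288 245 [463.8 -64.7  47.9]
253 235 [491.   20.3  56.6]
```

View pics/crop1.png

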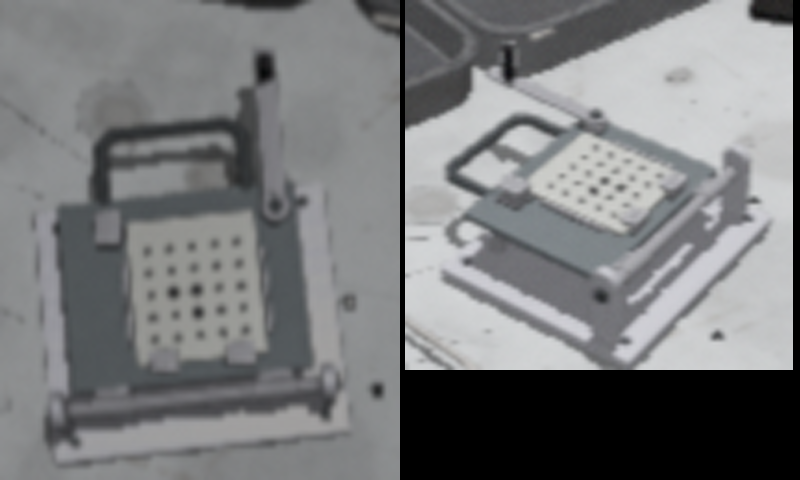

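{"api": "drive_effector", "payload": {"increments": [560, -379, 0, 0, 0, -68.5, 87, 560, -379, 0, 0, 0, -68.5, 87, 560, -379, 0, 0, 0, -68.5, 87, 560, -379, 0, 0, 0, -68.5, 87, 560, -379, 0, 0, 0, -68.5, 87, 560, -379, 0, 0, 0, -68.5, 87, 560, -379, 0, 0, 0, -68.5, 87, 560, -379, 0, 0, 0, -68.5, 87, 560, -379, 0, 0, 0, -68.5, 87, 560, -379, 41, 0, 0, -68.5, 60, 560, -379, 41, 0, 0, -68.5, 40, 560, -379, 41, 0, 0, -68.5, 40, 560, -379, 41, 0, 0, -68.5, 40, 560, -379, 41, 0, 0, -68.5, 40, 560, -379, 41, 0, 0, -68.5, 40, 560, -379, 41, 0, 0, -68.5, 40, 560, -379, 41, 0, 0, -68.5, 40]}}

```text
t: 1.8
tcp_pos: [610.5, 28.4, 200.2]
orientation: [-180.0, 0.0, 94.9]
wrist_force: [-0.5, 0.2, 0.2]
opening: 40.8
grip_force: 0.0
```

```bash
python3 - <<'E'
from h import *
s=monitor.state();print(s['t'],s['qpos'].round(1),s['tcp_pos'].round(1),s['orientation'].round(2),s['wrist_force'])
im,d,W=pts('wrist');save(im,'w1.png');np.savez('w1.npz',im=im,W=W,d=d)
E
```

```text
1.8 [-4.7 12.6 92.  -0.  75.4 -9.6] [610.5  28.4 200.2] [-1.7997e+02  2.0000e-02  9.4920e+01] [-0.4713411   0.17298824  0.2416567 ]
```

View pics/w1.png

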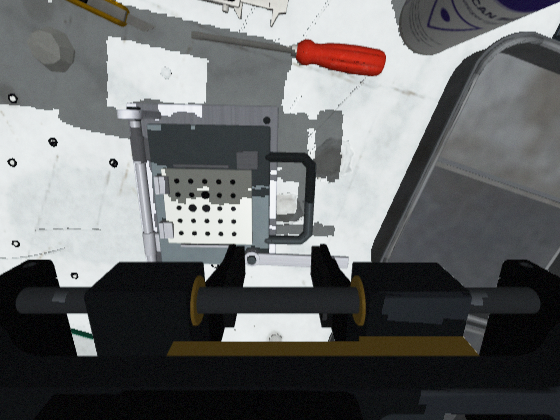

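The wrist view shows the flap: hinge bar at column 148, handle crossbar at column 310 (rows 160–238), latch pivot at (251,258), and the bar running right behind the finger. The knob is hidden, so I'll shift right for a second view.

{"api": "drive_effector", "payload": {"increments": [-50, 0, 0, 0, 0, 0, 40, -100, 0, 0, 0, 0, 0, 40, -110, 0, 0, 0, 0, 0, 40, -110, 0, 0, 0, 0, 0, 40, -110, 0, 0, 0, 0, 0, 40]}}

```text
t: 2.35
tcp_pos: [620.1, -80.5, 200.4]
orientation: [180.0, -0.0, 94.9]
wrist_force: [-0.1, 0.4, -0.2]
opening: 40.3
grip_force: 0.0
```

```bash
python3 - <<'E'
from h import *
s=monitor.state();print(s['tcp_pos'].round(1))
im,d,W=pts('wrist');save(im,'w2.png');np.savez('w2.npz',im=im,W=W,d=d)
W1=np.load('w1.npz')['W']
for c in (305,308,311,314): print(c,[W1[r,c].round(1).tolist() for r in (175,200,225)])
E
```

```text
[620.1 -80.5 200.4]
305 [[641.4, 51.0, 0.6], [638.9, 33.4, 50.0], [641.7, 6.5, 52.6]]
308 [[638.7, 60.3, 52.2], [641.5, 34.6, 53.8], [644.9, 6.8, 52.7]]
311 [[641.5, 60.9, 53.7], [644.6, 35.0, 54.4], [648.0, 7.3, 53.2]]
314 [[644.7, 61.0, 52.8], [656.1, 20.9, -0.5], [660.2, -11.9, -1.0]]
```

View pics/w2.png

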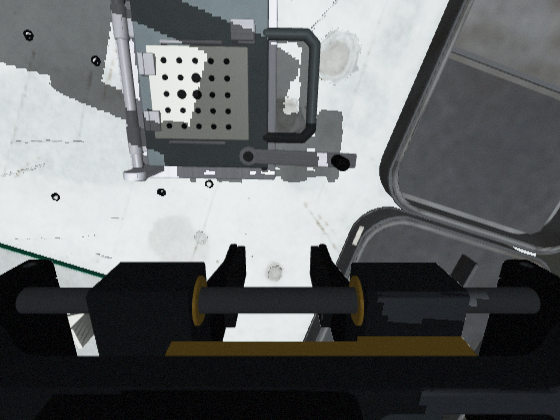

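Now the knob's top is at (345,163), the pivot at (248,156), and the crossbar at column 315, rows 40–130. I'll fit positions from both views.

```bash
python3 - <<'E'
from h import *
for f,(r0,r1,c0,c1) in (('w1',(170,232,302,318)),('w2',(45,122,308,324))):
    W=np.load(f+'.npz')['W'][r0:r1,c0:c1].reshape(-1,3); W=W[(W[:,2]>50)&(W[:,2]<58)]
    k=W[:,:2]-W[:,:2].mean(0); v=np.linalg.svd(k,full_matrices=0)[2][0]; v*=np.sign(v[1])
    print(f,'bar',W.mean(0).round(1),W[:,2].max().round(1),'yaw',np.degrees(np.arctan2(-v[0],v[1])).round(2))
a=np.load('w2.npz');W=a['W'];im=a['im'].astype(int)
for n,(r0,r1,c0,c1) in {'knob':(145,180,325,365)}.items():
    P=W[r0:r1,c0:c1].reshape(-1,3);P=P[P[:,2]>86];print(n,len(P),P.mean(0).round(1),P.min(0).round(1),P.max(0).round(1))
    P=W[r0:r1,c0:c1].reshape(-1,3);P=P[P[:,2]>91];print(n,len(P),P.mean(0).round(1))
print('pivot',W[156,248].round(1),'latch bar',W[157,290].round(1),'catch',W[28,243].round(1),'board',W[60,258].round(1),'plate',W[90,200].round(1))
print('handle leg ends',[W[r,290].round(1).tolist() for r in (33,34,135,136,137)])
a=np.load('w1.npz');W=a['W']
print('w1 pivot',W[258,251].round(1),'hinge rod',[W[r,c].round(1).tolist() for r in (150,200,230) for c in (138,142,146)], 'ends',W[112,135].round(1))
# scene/top knob
W=np.load('top1.npz')['W'];P=W[150:172,262:280].reshape(-1,3);P=P[P[:,2]>86];print('top knob',P.mean(0).round(1),len(P))
W=np.load('scene1.npz')['W'];P=W[180:200,250:266].reshape(-1,3);P=P[P[:,2]>86];print('scene knob',P.mean(0).round(1),len(P))
W=np.load('top1.npz')['W'];P=W[60:160,190:300].reshape(-1,3);P=P[(P[:,0]<760)&(P[:,2]>15)&(P[:,1]>-20)&(P[:,0]>660)];print('tray',P.min(0),P.max(0))
E
```

```text
w1 bar [642.9  34.   52.9] 55.7 yaw 3.74
w2 bar [642.8  38.4  52.9] 55.9 yaw 4.4
knob 165 [671.6 -28.9  92.6] [666.6 -34.6  86.2] [677.6 -23.5  95. ]
knob 145 [672.  -29.   93.2]
pivot [587.9 -32.6  67.1] latch bar [627.7 -30.5  64.4] catch [578.2  72.7  67.6] board [591.   52.3  52.3] plate [540.6  22.2  59.5]
handle leg ends [[617.9, 76.0, 53.1], [617.9, 75.0, 53.9], [626.3, -10.8, 52.2], [626.3, -11.6, 54.3], [626.5, -12.6, 53.1]]
w1 pivot [587.4 -29.   68.9] hinge rod [[470.9, 71.7, 57.8], [474.0, 71.7, 56.0], [476.2, 71.6, 52.3], [445.6, 6.1, 10.8], [471.3, 20.9, 56.4], [474.1, 20.3, 53.4], [437.7, -37.5, -0.8], [449.5, -30.9, 13.5], [473.7, -12.1, 56.4]] ends [474.6 106.8  67.3]
top knob [668.6 -30.5  92.8] 21
scene knob [668.9 -29.3  92.3] 20
tray [734.28755041 -19.99281732  15.01111683] [759.92824538  91.32572651  52.33266536]
```

Measured, consistent with the text:
- **Crossbar:** about (643, 34.5), top at 54
- **Hinge:** about (471.4, 22), yaw about 4.2°
- **Pivot:** about (587, -31)
- **Knob top:** about (671, -29.3, 93)

The latch is at about 93°. Next I'll grasp the knob lightly.

{"api": "drive_effector", "payload": {"increments": [46.6, 55, 0, 0, 0, 0, 40, 46.6, 55, 0, 0, 0, 0, 40, 46.6, 55, 40, 0, 0, 0, 40, 46.6, 55, 80, 0, 0, 0, 40, 46.6, 55, 110, 0, 0, 0, 40, 46.6, 55, 112, 0, 0, 0, 40, 46.6, 55, 112, 0, 0, 0, 5, 46.6, 55, 112, 0, 0, 0, 5, 46.6, 55, 112, 0, 0, 0, 5, 46.6, 55, 112, 0, 0, 0, 5, 46.6, 55, 112, 0, 0, 0, 5], "grip_n": 5}}

```text
t: 3.5
tcp_pos: [672.5, -29.3, 89.7]
orientation: [179.8, 0.0, 94.9]
wrist_force: [2.6, -1.0, 1.3]
opening: 11.5
grip_force: 5.0
```

{"api": "drive_effector", "payload": {"increments": [13, 0, 0, 0, 0, 0, 5, 27.4, -2.7, 0, 0, 0, 0, 5, 41.3, -8, 0, 0, 0, 0, 5, 54, -15.3, 0, 0, 0, 0, 5, 63, -22.5, 0, 0, 0, 0, 5, 70.5, -30.2, 0, 0, 0, 0, 5, 77, -39.5, 0, 0, 0, 0, 5, 82.4, -49, 0, 0, 0, 0, 5, 87.5, -63, 0, 0, 0, 0, 5, 89, -70, 0, 0, 0, 0, 5, 89, -70, 0, 0, 0, 0, 5]}}

```text
t: 4.6
tcp_pos: [592.0, 53.5, 87.6]
orientation: [-179.9, -0.0, 95.0]
wrist_force: [-0.0, 1.7, 0.3]
opening: 11.6
grip_force: 5.0
```

{"api": "drive_effector", "payload": {"increments": [0.5, -5, 0, 0, 0, 0, 5, 0.5, -9, 0, 0, 0, 0, 5, 0.5, -11, 0, 0, 0, 0, 5, 0.5, -11, 0, 0, 0, 0, 5]}}

```text
t: 5.0
tcp_pos: [582.2, 52.8, 87.7]
orientation: [-179.9, -0.0, 94.9]
wrist_force: [0.8, 2.0, -1.1]
opening: 11.3
grip_force: 5.0
```

{"api": "drive_effector", "payload": {"increments": [0, -1, 0, 0, 0, 0, 5, 0, -2, 0, 0, 0, 0, 5, 0, -2, 0, 0, 0, 0, 5]}}

```text
t: 5.3
tcp_pos: [581.5, 52.8, 88.5]
orientation: [179.9, 0.0, 95.0]
wrist_force: [3.6, 1.9, -2.1]
opening: 11.8
grip_force: 5.0
```

{"api": "drive_effector", "payload": {"increments": [0, -1, 0, 0, 0, 0, 5, 0, -2, 0, 0, 0, 0, 5, 0, -2, 0, 0, 0, 0, 5]}}

```text
t: 5.6
tcp_pos: [581.1, 52.8, 89.6]
orientation: [179.7, 0.0, 95.0]
wrist_force: [6.2, 3.8, -1.3]
opening: 11.8
grip_force: 5.0
```

{"api": "drive_effector", "payload": {"increments": [0, -1, 0, 0, 0, 0, 40, 0, 0, 0, 0, 0, 0, 40, 0, 0, 0, 0, 0, 0, 40, 0, 0, 0, 0, 0, 0, 40, 0, 0, -50, 0, 0, 0, 40, -40, 0, -100, 0, 0, 0, 40, -60, 20, -110, 0, 0, 0, 40, -60, 20, -110, 0, 0, 0, 40, -60, 20, -110, 0, 0, 0, 40]}}

```text
t: 6.5
tcp_pos: [604.0, -6.0, 198.5]
orientation: [180.0, -0.0, 94.9]
wrist_force: [-0.3, 1.2, 0.4]
opening: 40.2
grip_force: 0.0
```

```bash
python3 - <<'E'
from h import *
s=monitor.state();print(s['tcp_pos'].round(1),s['qpos'].round(1))
im,d,W=pts('wrist');save(cv2.resize(im[:260,80:380],None,fx=2,fy=2),'w3.png');np.savez('w3.npz',im=im,W=W,d=d)
P=W[:240,150:330].reshape(-1,3);P=P[(P[:,2]>86)&(P[:,2]<100)];print('knob',P.mean(0).round(1),len(P),P.min(0).round(1),P.max(0).round(1))
E
```

```text
[604.   -6.  198.5] [ -8.1  11.7  93.3   0.   75.1 -12.9]
knob [582.   52.7  92.9] 161 [576.3  46.7  87. ] [587.5  58.3  95. ]
```

View pics/w3.png

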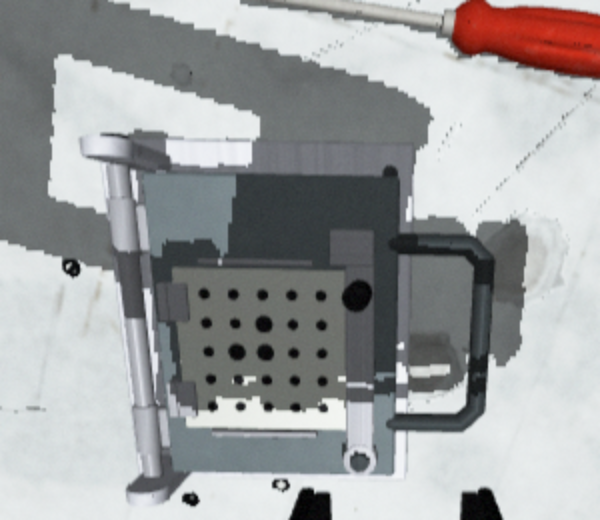

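The latch lies parallel to the flap's far edge with its end in the fork (350,240); the knob is at (357,296) and the handle crossbar at column 482. The stop was felt where predicted. Now I'll refit the bar and plan the grasp.

```bash
python3 - <<'E'
from h import *
a=np.load('w3.npz');W=a['W']
P=W[125:205,310:332].reshape(-1,3);P=P[(P[:,2]>50)&(P[:,2]<58)]
k=P[:,:2]-P[:,:2].mean(0);v=np.linalg.svd(k,full_matrices=0)[2][0];v*=np.sign(v[1]);print(P.mean(0),'yaw',np.degrees(np.arctan2(-v[0],v[1])))
# hinge rod: fit top ridge
Q=W[70:230,130:165].reshape(-1,3);Q=Q[(Q[:,2]>54)&(Q[:,2]<62)&(Q[:,0]<485)];p=np.polyfit(Q[:,1],Q[:,0],1);print('rod',Q.mean(0),'yaw',np.degrees(np.arctan(-p[0])),'x@22',np.polyval(p,22),Q[:,2].max())
# board edge / latch bar direction
L=W[110:235,248:268].reshape(-1,3);L=L[(L[:,2]>61)&(L[:,2]<67)&(L[:,0]>570)&(L[:,0]<600)];p=np.polyfit(L[:,1],L[:,0],1);print('latch',L.mean(0),'yaw',np.degrees(np.arctan(-p[0])))
s=monitor.state();yh=np.radians(4.2);X=np.array([np.cos(yh),np.sin(yh),0]);Y=np.array([-X[1],X[0],0]);Z=np.array([0,0,1.])
R=Ro.from_euler('xyz',s['orientation'],degrees=True);
H=np.array([471.4,22.2,52]);
for th,tilt in ((0,-10),):
    t=H+172*(np.cos(np.radians(th))*X+np.sin(np.radians(th))*Z)-20*Y; t[2]-=3
    print(t, R.inv().apply(t-s['tcp_pos']).round(1))
E
```

```text
[642.05694548  38.81299063  52.8626085 ] yaw 5.014631945060465
rod [472.19668021  35.12988039  56.48169367] yaw 3.114134135342807 x@22 472.911017627105 61.97643629417939
latch [584.61027463  13.50430026  63.3959447 ] yaw 3.4065078300687954
[644.40285403  14.85068036  49.        ] [ 16.4  43.3 148.1]
```

{"api": "drive_effector", "payload": {"increments": [16.4, 42.5, 0, 6, 0, 0.8, 40, 16.4, 42.5, 50, 10, 0, 0.8, 40, 16.4, 42.5, 90, 10, 0, 0.8, 40, 16.4, 42.5, 120, 10, 0, 0.8, 40, 16.4, 42.5, 140, 10, 0, 0.8, 40, 16.4, 42.5, 147.5, 10, 0, 0.8, 40, 16.4, 42.5, 147.5, 10, 0, 0.8, 40]}}

```text
t: 7.25
tcp_pos: [642.6, 15.6, 48.3]
orientation: [-169.7, 0.0, 94.2]
wrist_force: [0.6, -0.4, 0.3]
opening: 39.9
grip_force: 0.0
```

{"api": "drive_effector", "payload": {"increments": [0, 0, 0, 0, 0, 0, 5, 0, 0, 0, 0, 0, 0, 5, 0, 0, 0, 0, 0, 0, 5, 0, 0, 0, 0, 0, 0, 5, 0, 0, 0, 0, 0, 0, 5, 0, 0, 0, 0, 0, 0, 5], "grip_n": 15}}

```text
t: 7.85
tcp_pos: [645.1, 14.6, 51.4]
orientation: [-170.0, 0.1, 94.2]
wrist_force: [-1.4, 0.6, 3.5]
opening: 9.0
grip_force: 15.0
```

```bash
python3 - <<'E'
from h import *
s=monitor.state();yh=np.radians(4.1);X=np.array([np.cos(yh),np.sin(yh),0]);Y=np.array([-X[1],X[0],0]);Z=np.array([0,0,1.])
R=Ro.from_euler('xyz',s['orientation'],degrees=True);p=s['tcp_pos'];print(p,s['wrist_force'])
r=172
H=p-r*X; print('hinge (axis at grip y)',H,'; stand height offset',p[2]-49)
z0=p[2]
for th in (5,10,15,20,25,30,35,40,45,50,55,60,65,70,75,80,85,90):
    a=np.radians(th);d=r*((np.cos(a)-1)*X+np.sin(a)*Z)+3*(1-np.cos(a))*X*0
    print(th,R.inv().apply(d).round(1),'rx',round(-30*th/90,1))
E
```

```text
[645.08318065  14.57410157  51.43754213] [-1.39149221  0.62287595  3.50407783]
hinge (axis at grip y) [473.52336598   2.27654115  51.43754213] ; stand height offset 2.4375421254328344
5 [ -0.   -3.2 -14.7] rx -1.7
10 [ -0.   -7.7 -29. ] rx -3.3
15 [ -0.1 -13.5 -42.8] rx -5.0
20 [ -0.1 -20.4 -56.1] rx -6.7
25 [ -0.1 -28.5 -68.8] rx -8.3
30 [ -0.1 -37.6 -80.7] rx -10.0
35 [ -0.1 -47.7 -91.8] rx -11.7
40 [-1.000e-01 -5.880e+01 -1.019e+02] rx -13.3
45 [-1.000e-01 -7.070e+01 -1.111e+02] rx -15.0
50 [-1.000e-01 -8.330e+01 -1.191e+02] rx -16.7
55 [-1.000e-01 -9.660e+01 -1.261e+02] rx -18.3
60 [-1.000e-01 -1.105e+02 -1.318e+02] rx -20.0
65 [-1.000e-01 -1.248e+02 -1.363e+02] rx -21.7
70 [-1.000e-01 -1.394e+02 -1.396e+02] rx -23.3
75 [-1.000e-01 -1.543e+02 -1.416e+02] rx -25.0
80 [-1.000e-01 -1.693e+02 -1.422e+02] rx -26.7
85 [-1.000e-01 -1.843e+02 -1.416e+02] rx -28.3
90 [-1.000e-01 -1.992e+02 -1.396e+02] rx -30.0
```

{"api": "drive_effector", "payload": {"increments": [0, -1.5, -7.4, -0.8, 0, 0, 5, 0, -3.2, -14.7, -1.7, 0, 0, 5, 0, -5.3, -21.9, -2.5, 0, 0, 5, 0, -7.7, -29, -3.3, 0, 0, 5, 0, -10.5, -36, -4.2, 0, 0, 5, 0, -13.5, -42.8, -5, 0, 0, 5, 0, -16.8, -49.5, -5.8, 0, 0, 5, 0, -20.4, -56.1, -6.7, 0, 0, 5, 0, -24.3, -62.5, -7.5, 0, 0, 5, 0, -28.5, -68.8, -8.3, 0, 0, 5, 0, -33, -74.8, -9.2, 0, 0, 5, 0, -37.6, -80.7, -10, 0, 0, 5, 0, -42.6, -86.3, -10.8, 0, 0, 5, 0, -47.7, -91.8, -11.7, 0, 0, 5, 0, -53.2, -96.9, -12.5, 0, 0, 5, 0, -58.8, -102, -13.3, 0, 0, 5, 0, -64.7, -106.6, -14.2, 0, 0, 5, 0, -70.7, -111, -15, 0, 0, 5, 0, -70.7, -111, -15, 0, 0, 5], "grip_n": 20}}

```text
t: 9.75
tcp_pos: [596.3, 11.3, 175.9]
orientation: [174.6, 0.1, 94.2]
wrist_force: [7.5, 1.0, 4.4]
opening: 9.4
grip_force: 20.0
```

```bash
python3 - <<'E'
from h import *
s=monitor.state();p=s['tcp_pos'];print(p,s['wrist_force'],s['qpos'].round(1),s['opening'])
H=np.array([472.6,2.3,52]);d=p-H;print(np.hypot(d[0],d[2]),np.degrees(np.arctan2(d[2],d[0])))
E
```

```text
[596.32112941  11.31301813 175.87554862] [7.50684571 0.97077767 4.42821739] [ -7.    7.8 100.3   1.   66.5 -11.5] 9.360385119112749
175.07732408703598 45.03573378944177
```

```bash
python3 - <<'E'
from h import *
R=Ro.from_euler('xyz',[175,0,94.2],degrees=True);yh=np.radians(4.1);X=np.array([np.cos(yh),np.sin(yh),0])
c=np.array([593,170.6])
for th in np.arange(47.5,91,2.5):
    a=np.radians(th);b=min(1,(th-45)/20)
    q=172*np.array([np.cos(a),np.sin(a)])+np.array([473.5,53.5])*b+(1-b)*(c-172*np.sqrt(.5))
    d=q-c;w=d[0]*X/X[0]+np.array([0,0,d[1]]);print(th,R.inv().apply(w).round(1),round(-(th-45)/3,1))
E
```

```text
47.5 [ 0.  -4.6 -6.2] -0.8
50.0 [  0.   -9.5 -12.1] -1.7
52.5 [  0.  -14.7 -17.9] -2.5
55.0 [  0.  -20.  -23.4] -3.3
57.5 [  0.  -25.6 -28.6] -4.2
60.0 [  0.1 -31.3 -33.6] -5.0
62.5 [  0.1 -37.3 -38.3] -5.8
65.0 [  0.1 -43.4 -42.7] -6.7
67.5 [  0.1 -50.  -46.3] -7.5
70.0 [  0.1 -56.7 -49.7] -8.3
72.5 [  0.1 -63.6 -52.7] -9.2
75.0 [  0.1 -70.6 -55.4] -10.0
77.5 [  0.1 -77.7 -57.8] -10.8
80.0 [  0.2 -85.  -59.9] -11.7
82.5 [  0.2 -92.3 -61.7] -12.5
85.0 [  0.2 -99.7 -63.2] -13.3
87.5 [   0.2 -107.1  -64.3] -14.2
90.0 [   0.2 -114.6  -65.1] -15.0
```

{"api": "drive_effector", "payload": {"increments": [0, -4.6, -6.2, -0.8, 0, 0, 5, 0, -9.5, -12.1, -1.7, 0, 0, 5, 0, -14.7, -17.9, -2.5, 0, 0, 5, 0, -20, -23.4, -3.3, 0, 0, 5, 0, -25.6, -28.6, -4.2, 0, 0, 5, 0, -31.3, -33.6, -5, 0, 0, 5, 0, -37.3, -38.3, -5.8, 0, 0, 5, 0, -43.4, -42.7, -6.7, 0, 0, 5, 0, -50, -46.3, -7.5, 0, 0, 5, 0, -56.7, -49.7, -8.3, 0, 0, 5, 0, -63.6, -52.7, -9.2, 0, 0, 5, 0, -70.6, -55.4, -10, 0, 0, 5, 0, -77.7, -57.8, -10.8, 0, 0, 5, 0, -85, -59.9, -11.7, 0, 0, 5, 0, -89, -61, -12, 0, 0, 5, 0, -92.3, -61.7, -12.5, 0, 0, 5, 0, -92.3, -61.7, -12.5, 0, 0, 5, 0, -92.3, -61.7, -12.5, 0, 0, 5]}}

```text
t: 11.55
tcp_pos: [497.6, 4.7, 227.1]
orientation: [162.4, 0.0, 94.2]
wrist_force: [1.3, 3.3, 5.9]
opening: 9.4
grip_force: 20.0
```

```bash
python3 - <<'E'
from h import *
s=monitor.state();print(s['tcp_pos'],s['wrist_force'],s['qpos'].round(1),s['opening'])
for n in('scene','top'):
    im,d,W=pts(n);np.savez(n+'2.npz',im=im,W=W)
    if n=='scene':save(cv2.resize(im[130:300,180:380],None,fx=3.5,fy=3.5),'s2.png')
E
```

```text
[497.61464912   4.70767735 227.11551553] [1.26084418 3.31268547 5.9474239 ] [-11.7 -18.9 120.8   5.4  61.1 -17.8] 9.393606341319929
```

View pics/s2.png

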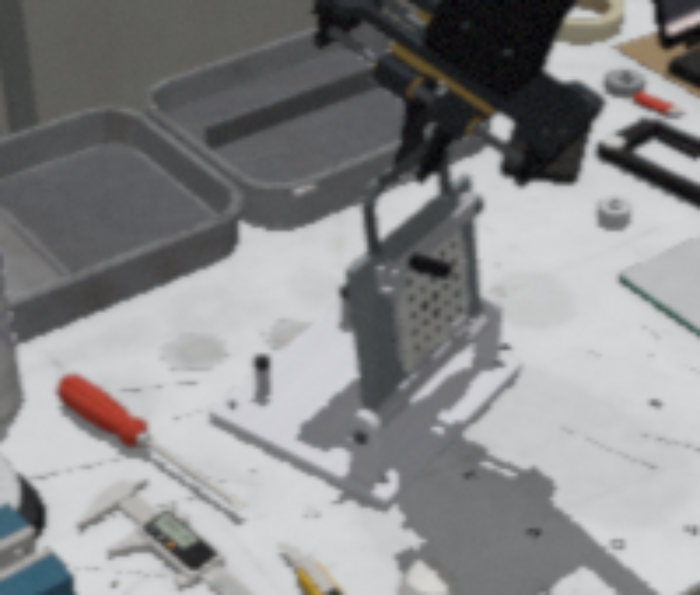

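The flap is held near upright, with the latch across the plate (knob at (430,265)) and the plate seated. I'll measure the angle from a plane fit.

```bash
cat > ang.py <<'E'
from h import *
def ang(W):
    # plate face points in the hinge frame
    yh=np.radians(4.1);X=np.array([np.cos(yh),np.sin(yh)]);Y=np.array([-X[1],X[0]])
    P=W[190:250,280:325].reshape(-1,3);P=P[np.isfinite(P[:,0])]
    h=P[:,:2]-np.array([472.3,22.2]);x=h@X;y=h@Y;z=P[:,2]
    m=(z>80)&(z<152)&(y>-50)&(y<35)&(np.abs(x)<60);x,y,z=x[m],y[m],z[m]
    for _ in range(6):
        A=np.c_[z,y,np.ones_like(z)];c=np.linalg.lstsq(A,x,rcond=None)[0];r=np.abs(A@c-x);k=r<max(1.5,2*np.median(r));x,y,z=x[k],y[k],z[k]
    print('n',len(x),'flap angle',90-np.degrees(np.arctan(c[0])),'yaw extra',c[1],'rms',r.std(),'x at hinge height',c[0]*52+c[2])
E
python3 -c "
from ang import *
ang(np.load('scene2.npz')['W'])
s=monitor.state();p=s['tcp_pos'];print(p)"
```

```text
n 338 flap angle 81.84499510249978 yaw extra 0.009556087682028203 rms 0.38154443928559467 x at hinge height -9.12382073944615
[497.72041458   4.69217007 227.12100896]
```

{"api": "drive_effector", "payload": {"increments": [0, -3, -1.1, -0.3, 0, 0, 5, 0, -6, -2.3, -0.6, 0, 0, 5, 0, -9, -3.5, -0.9, 0, 0, 5, 0, -12, -4.7, -1.2, 0, 0, 5, 0, -15, -5.8, -1.5, 0, 0, 5, 0, -18, -7, -2, 0, 0, 5, 0, -20, -7.8, -2.2, 0, 0, 5, 0, -21.5, -8.4, -2.5, 0, 0, 5, 0, -22.8, -8.9, -2.5, 0, 0, 5, 0, -22.8, -8.9, -2.5, 0, 0, 5, 0, -22.8, -8.9, -2.5, 0, 0, 5, 0, -22.8, -8.9, -2.5, 0, 0, 5]}}

```text
t: 12.85
tcp_pos: [473.3, 3.1, 228.6]
orientation: [159.9, 0.0, 94.2]
wrist_force: [1.0, 3.9, 7.6]
opening: 9.6
grip_force: 20.0
```

```bash
python3 -c "
from ang import *
for i in range(3):
  im,d,W=pts('scene');ang(W)
s=monitor.state();print(s['t'],s['tcp_pos'],s['wrist_force'],s['opening'],s['qpos'].round(1))
save(cv2.resize(im[130:300,180:380],None,fx=3.5,fy=3.5),'s3.png')"
```

```text
n 284 flap angle 90.26573912372118 yaw extra 0.009621223396857337 rms 0.40179859956431524 x at hinge height -8.544544266951338
n 283 flap angle 90.01345777075046 yaw extra 0.011876664723744046 rms 0.36897826804066225 x at hinge height -8.780208665222377
n 282 flap angle 90.27719389751249 yaw extra 0.01506566086564165 rms 0.372186867489192 x at hinge height -8.51926930309352
13.0 [473.27722657   3.06123048 228.64825046] [0.59401806 3.69358616 7.36114053] 9.465820734867943 [-13.3 -25.3 125.7   6.8  60.5 -19.9]
```

View pics/s3.png

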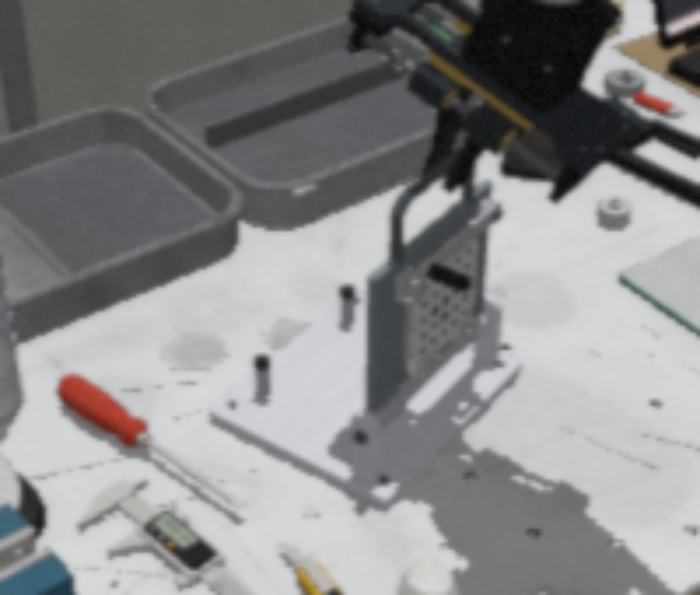

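The flap stands at about 90.2° by the plane fit, held by the handle. The latch lies across the plate (knob at (450,278)) and the plate is seated. Handing in.

```bash
python3 -c "
from cell import workorder;print(workorder.job_done())"
```

```text
the job is handed in; nothing more can be done
None
```

The latch was closed against its home stop with the flap still lying down, then the flap was raised to about 90.2° (plane-fit measurement) and handed in at 13 s, still held by its handle; no verdict was returned.

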